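# Feel for the hidden release notch and pop the case cover

### The job

The cover of the flat grey instrument case is released by a key that can be reached only through a notch somewhere along the bar on its back edge, the side away from the robot. With the gripper closed, run a fingertip gently along the plain bar between the end blocks to find the notch, then press the key inside it fully in so that the cover pops ajar, and take the hand clear. Grasp and lift nothing: do not pry at the cover, and leave the things lying round the case where they are.

Things in the scene. Friction and masses are not known exactly. Their poses are not given: they have to be found in the camera images.
- case: Flat grey instrument case, fixed to the bench. Origin: centre of its underside on the bench; x points out of its back edge (away from the robot at yaw 0), y along its length, z up. 374 mm long (y), 130 mm deep (x), cover top at z = 40 mm. The cover's back edge is at x = +41 mm, so a finger upright in the notch stays clear of it.
- bar_middle (a point): Middle, at bench height, of the back face of the aluminium bar along the back edge (case x = +65 mm); axes as the case's. The flat upright face runs from z = 4 to 40 mm and is exposed for y = -85 to +85 mm from here; on either side a grey end block, 43 mm high, stands 4 mm proud of it.
- bar_left (a point): Edge of the exposed bar at the left end block (y = +85 mm from the bar's middle), on the bar's face. The bar has one notch, 52 mm wide, open at the back, top and bottom. Its middle is anywhere from y = -45 to +45 mm of the bar's middle, new each time and not reported: find it by touch or camera. At least 14 mm of bar next to each end block is plain.
- release_key (a joint): How far the release key is pressed in toward the case (-x), m: 0 out, 0.008 fully in at its stop. It is an upright ribbed aluminium plate just behind the bar, 166 mm long, z = 6 to 36 mm, that only the notch lets a finger reach; its face starts 7 mm deeper than the bar's face. It resists with 6 to 12 N, has no return spring and stays where it is left.
- cover (a joint): Opening angle of the cover, rad; hinged along the front (robot side) of the case and linked to the key: 0 shut, about 0.14 ajar when the key is fully in (its back edge then stands about 15 mm higher, 55 mm over the bench). It stays there by itself.
- plug: Loose thing behind the case: brass hexagon plug with an upright threaded stub, 26x26x31 mm; origin at the centre of its underside. Leave it alone.
- tee: Loose thing behind the case: plain metal tee fitting lying flat, 39x56x19 mm; origin at the centre of its underside. Leave it alone.
- pencil: Loose thing behind the case: yellow push pencil lying flat, 134 mm long; origin at the centre of its underside. Leave it alone.
- wrench: Loose thing in front of the case: steel combination wrench lying flat, 184 mm long, 9 mm high; origin at the centre of its underside. Leave it alone.
- gauge: Loose thing right of the case: small dial gauge lying face up, 85x69x21 mm; origin at the centre of its underside. Leave it alone.
- roll: Loose thing left of the case: roll of white tape on its side, 48 mm across, 19 mm high; origin at the centre of its underside. Leave it alone.

How it is judged:
By the outcome, as a careful person would: the job done as asked, in the order asked, and still so for the second after the job is handed in, with the robot touching nothing.
It also fails if it takes over 58 s, if anything falls off the work surface, if the arm or the gripper's body presses on something with over 40 N, if the wrist force passes 120 N, or if a joint passes its speed limit or range.

### The arm

A 6-joint arm with a two-finger parallel gripper is mounted at the origin on a cart in front of the work surface, level with it; the furniture and walls round the work are solid. World frame = base frame: x ahead of the robot, y to its left, z up, the work surface at z = 0. Lengths are in m, angles in rad, forces in N, time in s.
With the tool pointing down it reaches from about 0.35 to 0.85 m from the base axis. Payload 8.1 kg.
Tool frame: the origin (TCP) lies at the very end of the fingers, on their centre line; the grasp point (between the pads) lies 19 mm behind it (robot.grip_depth is the distance from the TCP to the grasp point, in m); z points along the fingers, y is the line along which they close (so a half turn about z gives the same grasp; the last joint's range is limited). The gripper opens to 93 mm and grips with 3 to 60 N. Pads are 15 mm wide; open, the fingers measure 128 mm over their backs; the gripper's body (75 mm by 188 mm) begins 65 mm behind the grasp point.
Start: joints at [1.098, 0.13, 1.488, -0, 1.523, -0.085], TCP at [0.227, 0.555, 0.189] pointing down, gripper open.
Joint ranges: [-2.96, 2.96], [-0.89, 2.26], [0.02, 2.5], [-1.34, 4.48], [0, 2.73], [-2.66, 2.66]. Speed limits (rad/s): [2.39, 2.39, 2.79, 3.14, 3.14, 3.14].

### API

Orientations are given as a rotation vector (axis times angle).
In Python, from plant import robot gives the robot as it stands. The module is installed in compiled form; this text tells all that it offers.
- The arm moves only by the shell command python3 -m jog 'ROWS' [FORCE]. ROWS is JSON, a list that holds one entry, the list of rows, each a list of 7 numbers: the turn, a rotation vector about the tool's x, y, z in degrees, then the shift along the tool's x, y, z in cm, then the finger opening in cm, from 0 to 9.3. A call has 1 to 5 rows; each row shifts and turns the commanded pose from where the row before left it, along the tool's axes as they then stand; what a row does not reach is not made up. A row lasts 1/12 s, in which the tool goes at most 41.7 mm and 7.16 degrees, less where a joint would pass 70% of its speed; a pose out of reach is approached as far as the arm can. A call is refused whole if a number of a shift passes 4.17 or a number of a turn 7.16, either way. A call with a gripper value outside its range is refused whole. The fingers move at their own pace and stop on an object; FORCE is the grip in N (left out, the last holds). Time passes only in rows, so rows that do not move let the fingers close. It gives the time, the measured TCP pose, the force and the opening at its end, in the units of the state.
- robot.read_state(): the state, without advancing time (a new reading comes with each control period).
- robot.read_camera(name): name is "scene" or "top"; returns a dict with "img" (420x560x3 uint8, red, green, blue), "fx", "fy", "cx", "cy" (pixels), "k1" (the pictures are not rectified: a ray, as slopes to the right and down, at radius r is drawn at 1 + k1 r^2 times it, then the intrinsics apply), "extrinsics" (4x4, takes a point from camera to world coordinates). Camera axes: x right, y up, looking along -z (the intrinsics and any distortion apply to the point x, -y, -z); pixel columns grow to the right and rows downward; lengths in m; the calibration is good to about 2 mm. A picture is of the moment at which its call begins. There is no depth.
- robot.close_job(): hands the job in, once; it reports no verdict.
Trained networks look in a picture, given as the dict that the camera call returned (one of the last four; its "shot" number tells which), for a name from the list of things; names that differ only in an ending like _2 or _b are one class to them, and where a whole thing is asked for, a point or a joint stands for the part that bears it (a point fixed in the world has none). Each returns a list of dicts, best first, with "confidence" (0 to 1); they miss things now and then, are a little off and sometimes report something else, mostly with a low value. They report only what shows in the picture. A call takes as long as a camera call.
- robot.masks_of(picture, label): "pixels" (420x560 bool, what is visible of it) and "point" ([column, row] in pixels, amid what is visible of it).
- robot.pinpoint(picture, label): "point" ([column, row] in pixels: a listed point, or the origin of a listed thing).
The state is a dict: "t": time; "q": joint angles; "dq": joint speeds; "joint_torque": joint torques, N m; "tool_pos": TCP position; "orientation": TCP orientation; "force": force on the tool from outside, world axes, zero at the start; "wrist_torque": the same for the moment, N m; "opening": finger opening in m.
Only numpy, scipy, OpenCV 4.12 (cv2) and the standard library are available. Lean on these libraries where they do the work, as an engineer would, in place of code of your own. Each camera call takes 0.05 s, during which the arm holds its last target. There are 200 camera calls.

## Working session

There is one attempt and no reset: what is moved stays moved. The work goes in short steps, Python scripts to look and compute and a shell command to move; the robot and the scene stay as the last step left them, time stands still between calls to the robot, and variables do not carry over. Pictures are saved under pics/ and viewed, on a budget of 10 in all, crops included, one or two more only if the job needs it, and the job is handed in when it is done.

```bash
mkdir -p pics
cat > h.py <<'E'
import numpy as np, cv2
from plant import robot
from scipy.spatial.transform import Rotation as R
def ray(c,p):
    u=np.array([(p[0]-c["cx"])/c["fx"],(p[1]-c["cy"])/c["fy"]]);s=u.copy()
    for _ in range(20): s=u/(1+c["k1"]*(s@s))
    E=np.array(c["extrinsics"]); return E[:3,3],E[:3,:3]@np.array([s[0],-s[1],-1])
def at_z(c,p,z):
    o,d=ray(c,p); return o+d*(z-o[2])/d[2]
def tri(c1,p1,c2,p2):
    A=[];b=[]
    for c,p in((c1,p1),(c2,p2)):
        o,d=ray(c,p);d=d/np.linalg.norm(d);M=np.eye(3)-np.outer(d,d);A.append(M);b.append(M@o)
    return np.linalg.lstsq(np.vstack(A),np.hstack(b),rcond=None)[0]
def proj(c,X):
    E=np.array(c["extrinsics"]);v=E[:3,:3].T@(np.array(X)-E[:3,3]);s=np.array([v[0],-v[1]])/-v[2]
    s=s*(1+c["k1"]*(s@s));return np.array([c["fx"]*s[0]+c["cx"],c["fy"]*s[1]+c["cy"]])
def save(c,n): cv2.imwrite("pics/"+n,c["img"][:,:,::-1])
E
python3 - <<'E'
from h import *
np.set_printoptions(precision=4,suppress=True)
s=robot.read_camera("scene");t=robot.read_camera("top");save(s,"s1.png");save(t,"t1.png")
print(robot.read_state()["orientation"],np.array(t["extrinsics"])[:3,3],np.array(s["extrinsics"])[:3,3])
for n in ["case","bar_middle","bar_left","plug","tee","pencil","wrench","gauge","roll"]:
    a=robot.pinpoint(s,n);b=robot.pinpoint(t,n)
    print(n,[(x["point"],round(x["confidence"],2)) for x in a[:2]],[(x["point"],round(x["confidence"],2)) for x in b[:2]], tri(s,a[0]["point"],t,b[0]["point"]) if a and b else "", at_z(t,b[0]["point"],0) if b else "")
E
```

```text
[-0.6053 -3.0823  0.0025] [ 0.3958 -0.0055  1.1791] [ 0.4463 -1.0152  1.1152]
case [([257.7, 246.8], 0.72)] [([310.6, 251.4], 0.64)] [ 0.4866 -0.0931 -0.    ] [ 0.4867 -0.0931  0.    ]
bar_middle [([283.7, 242.5], 0.71)] [([304.4, 221.1], 0.76)] [ 0.5599 -0.0802 -0.0082] [ 0.5577 -0.0797  0.    ]
bar_left [([273.9, 220.4], 0.77)] [([273.6, 171.8], 0.38)] [ 0.6007 -0.0181  0.0457] [ 0.6762 -0.008   0.    ]
plug [([333.3, 265.1], 0.67)] [([349.9, 171.6], 0.48)] [ 0.6782 -0.189   0.0074] [ 0.6764 -0.1901  0.    ]
tee [([314.8, 216.2], 0.45)] [([269.9, 172.3], 0.67)] [0.6686 0.0005 0.0028] [ 0.675   0.0008 -0.    ]
pencil [([333.5, 244.4], 0.59)] [([310.5, 158.5], 0.47)] [ 0.7068 -0.0977 -0.015 ] [ 0.7087 -0.0964  0.    ]
wrench [([215.0, 257.1], 0.71)] [([318.9, 303.4], 0.64)] [ 0.367  -0.1109 -0.0051] [ 0.3677 -0.1104  0.    ]
gauge [([269.5, 335.7], 0.73)] [([430.4, 250.7], 0.94)] [ 0.4879 -0.3748 -0.0008] [ 0.4863 -0.3746  0.    ]
roll [([231.1, 182.8], 0.69)] [([301.5, 221.2], 0.47)] [ 0.4776 -0.0653  0.2376] [ 0.5575 -0.0729  0.    ]
```

Run:
```python
import cv2
t=cv2.imread("pics/t1.png");cv2.imwrite("pics/t1c.png",cv2.resize(t[120:320,190:470],None,fx=2.8,fy=2.8,interpolation=cv2.INTER_CUBIC))
s=cv2.imread("pics/s1.png");cv2.imwrite("pics/s1c.png",cv2.resize(s[150:350,150:430],None,fx=2.8,fy=2.8,interpolation=cv2.INTER_CUBIC))
```

```text
(no output)
```

View pics/t1c.png

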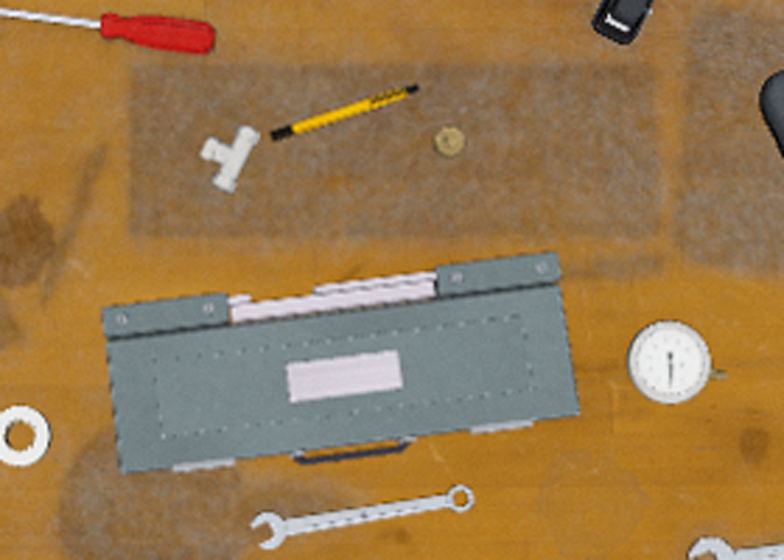

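View pics/s1c.png

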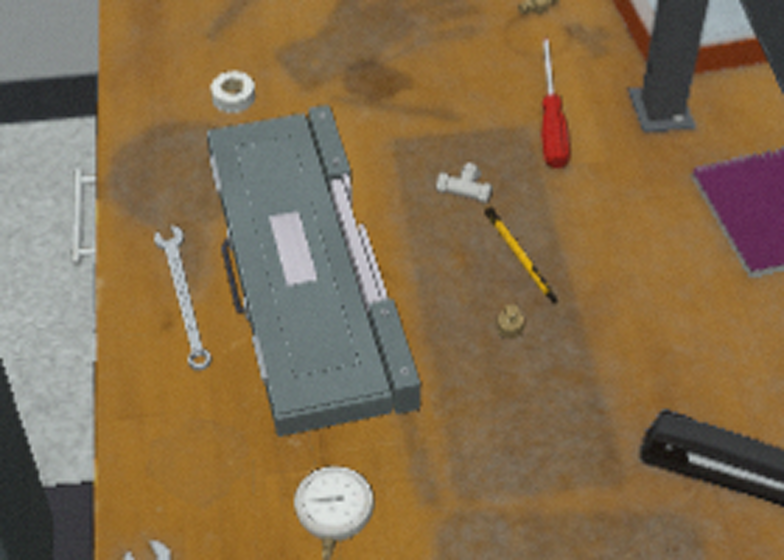

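Top crop: the bar's bright strip runs from (230,300) to (437,275). The notch is the set-back part at about x 250–316. The tee sits at (230,158), the pencil at (345,110) and the plug at (450,140), all well behind it. Scene crop: this agrees, with the notch near the left block. The case is yawed by a few degrees.

Run:
```python
from h import *
np.set_printoptions(precision=4,suppress=True)
s=robot.read_camera("scene");t=robot.read_camera("top")
f=lambda p:(p[0]/2.8+190-.3,p[1]/2.8+120-.3)
P={n:at_z(t,f(p),z) for n,p,z in [("blkL_o",(103,309),.043),("blkL_i",(229,294),.043),("blkR_i",(437,266),.043),("blkR_o",(556,252),.043),("notchL",(250,296),.040),("notchR",(316,288),.040),("barR",(435,272),.040),("front_l",(121,471),.035),("front_r",(579,413),.035)]}
for n in P: print(n,P[n])
v=P["blkL_o"]-P["blkR_o"];print("len",np.linalg.norm(v),"yaw",np.degrees(np.arctan2(-v[0],v[1])))
m=(P["blkL_o"]+P["blkR_o"])/2; y=v/np.linalg.norm(v); x=np.array([y[1],-y[0],0])
bm=m-.004*x; print("barmid",bm,"x",x)
for n in P: print(n,(P[n]-bm)@x,(P[n]-bm)@y)
g=(P["blkL_i"]+P["blkR_i"])/2;print("mid2",g-.004*x)
cv2.imwrite("pics/t2.png",cv2.resize(t["img"][205:245,260:350,::-1],None,fx=8.5,fy=8.5,interpolation=cv2.INTER_CUBIC))
print(np.array(R.from_rotvec(robot.read_state()["orientation"]).as_matrix()),robot.read_state()["tool_pos"],robot.read_state()["force"])
```

```text
blkL_o [0.5322 0.0982 0.043 ]
blkL_i [ 0.5439 -0.0027  0.043 ]
blkR_i [ 0.566  -0.1711  0.043 ]
blkR_o [ 0.5771 -0.2687  0.043 ]
notchL [ 0.5426 -0.0196  0.04  ]
notchR [ 0.5489 -0.073   0.04  ]
barR [ 0.5615 -0.1697  0.04  ]
front_l [0.4038 0.0834 0.035 ]
front_r [ 0.4471 -0.284   0.035 ]
len 0.3696741486952305 yaw 6.9803360374967545
barmid [ 0.5507 -0.0857  0.043 ] x [0.9926 0.1215 0.    ]
blkL_o 0.004000000000000038 0.18483707434761526
blkL_i 0.003368224951269777 0.08316786952787465
blkR_i 0.004841182625218049 -0.08658427473646604
blkR_o 0.004000000000000049 -0.1848370743476153
notchL 2.1811480379054296e-05 0.06654945049429767
notchR -0.00022423846270816137 0.012872331856369736
barR 0.0005733234609261555 -0.08472676233744972
front_l -0.12528048042659087 0.18567995819150973
front_r -0.12694855444069827 -0.18425276874075308
mid2 [ 0.551  -0.0874  0.043 ]
[[-0.9258  0.3781 -0.    ]
 [ 0.3781  0.9258 -0.    ]
 [ 0.     -0.     -1.    ]] [0.2269 0.5555 0.1887] [ 0.7533 -0.6385  0.0321]
```

View pics/t2.png

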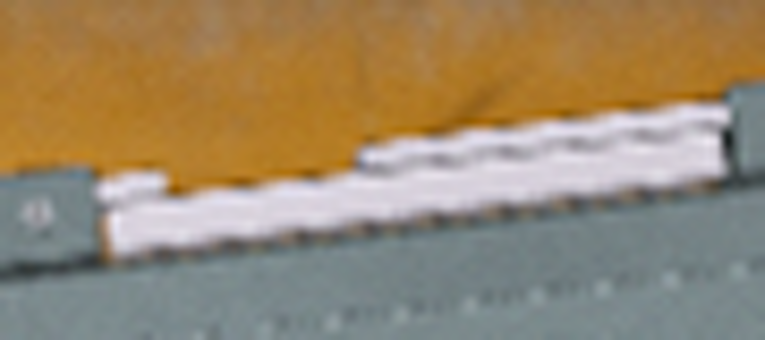

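```bash
R='[0,0,-5.84,0,0,0,0]'; python3 -m jog '[[[0,0,-5.84,0,0,0,0],[0,0,-5.84,0,0,0,0],[0,0,-5.84,0,0,0,0],[0,0,-5.84,0,0,0,0],[0,0,-5.84,0,0,0,0]]]' 20
python3 -m jog '[[[0,0,0,-1.5,-3.5,0,0],[0,0,0,-1.5,-3.5,0,0],[0,0,0,-1.5,-3.5,0,0],[0,0,0,-1.5,-3.5,0,0],[0,0,0,-1.5,-3.5,0,0]]]'
```

```text
t: 1.52
tool_pos: [0.2269, 0.5554, 0.1887]
orientation: [-0.199, 3.135, -0.0]
force: [0.4, 0.3, -0.1]
opening: 0.064
t: 1.93
tool_pos: [0.323, 0.3894, 0.1888]
orientation: [-0.192, 3.135, 0.0]
force: [0.2, -0.3, -0.1]
opening: 0.0309
```

```bash
python3 -m jog '[[[0,0,0,-1.45,-3.45,0,0],[0,0,0,-1.45,-3.45,0,0],[0,0,0,-1.45,-3.45,0,0],[0,0,0,-1.45,-3.45,0,0],[0,0,0,-1.45,-3.45,0,0]]]'
python3 -m jog '[[[0,0,0,-1.45,-3.45,0,0],[0,0,0,-1.45,-3.45,0,0],[0,0,0,-1.45,-3.45,0,0],[0,0,0,-1.45,-3.45,0,0],[0,0,0,-1.45,-3.45,0,0]]]'
python3 -m jog '[[[0,0,0,-1.45,-3.45,0,0],[0,0,0,-1.45,-3.45,0,0],[0,0,0,-1.45,-3.45,0,0],[0,0,0,-1.45,-3.45,0,0],[0,0,0,0,0,0,0]]]'
```

```text
t: 2.35
tool_pos: [0.4162, 0.2268, 0.1891]
orientation: [-0.191, 3.135, 0.0]
force: [1.0, 0.7, 0.2]
opening: 0.0009
t: 2.77
tool_pos: [0.5091, 0.0642, 0.189]
orientation: [-0.191, 3.135, 0.0]
force: [0.5, 0.9, 0.2]
opening: 0.0006
t: 3.18
tool_pos: [0.5845, -0.0697, 0.1879]
orientation: [0.184, -3.136, 0.003]
force: [0.6, -0.2, 0.2]
opening: 0.0004
```

```bash
python3 -m jog '[[[0,0,0,-1.5,-3.2,0,0],[0,0,0,0,0,3,0],[0,0,0,0,0,3,0],[0,0,0,0,0,3,0],[0,0,0,0,0,2,0]]]'
python3 -m jog '[[[0,0,0,0,0,2,0],[0,0,0,0,0,1,0],[0,0,0,0,0,0,0]]]'
python3 - <<'E'
from h import *
s=robot.read_camera("scene");t=robot.read_camera("top")
a=cv2.resize(t["img"][170:260,250:370,::-1],(800,600));b=cv2.resize(s["img"][180:300,230:390,::-1],(800,600))
cv2.imwrite("pics/a2.png",np.vstack([cv2.resize(a,(400,300)),cv2.resize(b,(400,300))]))
E
```

```text
t: 3.6
tool_pos: [0.5999, -0.0935, 0.0754]
orientation: [0.19, -3.133, -0.002]
force: [-0.0, -0.4, -1.0]
opening: 0.0006
t: 3.85
tool_pos: [0.5992, -0.0931, 0.0456]
orientation: [0.191, -3.131, -0.002]
force: [-0.0, 0.3, 0.4]
opening: 0.0005
```

View pics/a2.png

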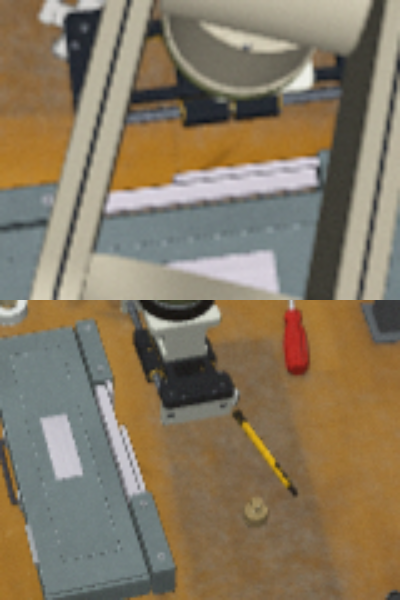

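The hand is clear behind the bar: in the lower (scene) panel the fingers are at about (195,405), and the tee, pencil and plug are untouched. Next I lower it and approach the bar.

```bash
python3 -m jog '[[[0,0,0,0,-1,1.5,0],[0,0,0,0,0,1.5,0],[0,0,0,1.5,0,0.2,0],[0,0,0,1,0,0,0],[0,0,0,0.5,0,0,0]]]'
python3 -m jog '[[[0,0,0,0.3,0,0,0],[0,0,0,0,0,0,0]]]'
for i in 1; do python3 -m jog '[[[0,0,0,0.1,0,0,0],[0,0,0,0,0,0,0]]]'; done
python3 -m jog '[[[0,0,0,0.1,0,0,0],[0,0,0,0,0,0,0]]]'
```

```text
t: 4.37
tool_pos: [0.5725, -0.1083, 0.0166]
orientation: [-0.191, 3.136, -0.001]
force: [-0.3, 0.5, 0.1]
opening: 0.0007
t: 4.53
tool_pos: [0.5706, -0.1084, 0.0176]
orientation: [-0.19, 3.134, -0.001]
force: [-0.4, 0.1, 0.5]
opening: 0.0009
t: 4.7
tool_pos: [0.5698, -0.1081, 0.0173]
orientation: [-0.191, 3.134, -0.001]
force: [-0.6, 0.2, 0.6]
opening: 0.0003
t: 4.87
tool_pos: [0.5683, -0.108, 0.0169]
orientation: [-0.192, 3.136, -0.0]
force: [0.2, 1.0, -0.4]
opening: 0.0003
```

```bash
python3 -m jog '[[[0,0,0,0.2,0,0,0],[0,0,0,0.1,0,0,0],[0,0,0,0,0,0,0]]]'
python3 -m jog '[[[0,0,0,0.1,0,0,0],[0,0,0,0,0,0,0]]]'
python3 -m jog '[[[0,0,0,0.1,0,0,0],[0,0,0,0,0,0,0]]]'
```

```text
t: 5.12
tool_pos: [0.5648, -0.1083, 0.0166]
orientation: [0.191, -3.135, -0.0]
force: [0.4, 0.4, 0.0]
opening: 0.0003
t: 5.28
tool_pos: [0.5639, -0.1085, 0.0167]
orientation: [0.191, -3.136, -0.0]
force: [0.2, 0.5, -0.5]
opening: 0.0009
t: 5.45
tool_pos: [0.563, -0.1086, 0.0167]
orientation: [0.191, -3.136, 0.0]
force: [-0.0, -0.3, 0.3]
opening: 0.0003
```

```bash
python3 -m jog '[[[0,0,0,0.1,0,0,0],[0,0,0,0,0,0,0]]]'
```

```text
t: 5.62
tool_pos: [0.562, -0.1088, 0.0167]
orientation: [0.191, -3.136, 0.0]
force: [-0.4, -0.1, 0.0]
opening: 0.0001
```

```bash
python3 -m jog '[[[0,0,0,0.05,0,0,0],[0,0,0,0,0,0,0]]]'
python3 -m jog '[[[0,0,0,0.05,0,0,0],[0,0,0,0,0,0,0]]]'
```

```text
t: 5.78
tool_pos: [0.5615, -0.1088, 0.0167]
orientation: [0.191, -3.136, -0.0]
force: [0.9, 0.3, -0.0]
opening: 0.0003
t: 5.95
tool_pos: [0.561, -0.1088, 0.0167]
orientation: [0.191, -3.136, -0.0]
force: [-0.1, 0.2, 0.6]
opening: 0.0003
```

```bash
python3 -m jog '[[[0,0,0,0.05,0,0,0],[0,0,0,0,0,0,0]]]'
```

```text
t: 6.12
tool_pos: [0.5605, -0.1089, 0.0167]
orientation: [0.191, -3.136, -0.0]
force: [-0.2, -0.7, -0.5]
opening: 0.0003
```

```bash
python3 -m jog '[[[0,0,0,0.05,0,0,0],[0,0,0,0,0,0,0]]]'
```

```text
t: 6.28
tool_pos: [0.56, -0.109, 0.0167]
orientation: [0.191, -3.136, 0.0]
force: [0.9, 0.8, 0.6]
opening: 0.0007
```

```bash
python3 -m jog '[[[0,0,0,0.05,0,0,0],[0,0,0,0,0,0,0]]]'
```

```text
t: 6.45
tool_pos: [0.5595, -0.109, 0.0167]
orientation: [0.191, -3.136, 0.0]
force: [-0.4, 0.1, 0.5]
opening: 0.0006
```

```bash
python3 -m jog '[[[0,0,0,0.05,0,0,0],[0,0,0,0,0,0,0]]]'
```

```text
t: 6.62
tool_pos: [0.559, -0.1091, 0.0167]
orientation: [0.191, -3.136, -0.0]
force: [-0.4, 1.1, -0.4]
opening: 0.0002
```

```bash
python3 -m jog '[[[0,0,0,0.05,0,0,0],[0,0,0,0,0,0,0]]]'
```

```text
t: 6.78
tool_pos: [0.5585, -0.1091, 0.0167]
orientation: [0.191, -3.136, -0.0]
force: [-0.5, 0.6, 0.6]
opening: 0.0004
```

```bash
python3 -m jog '[[[0,0,0,0.05,0,0,0],[0,0,0,0,0,0,0]]]'
```

```text
t: 6.95
tool_pos: [0.558, -0.1092, 0.0167]
orientation: [0.191, -3.136, -0.0]
force: [0.8, 0.1, -0.4]
opening: 0.0006
```

```bash
python3 -m jog '[[[0,0,0,0.05,0,0,0],[0,0,0,0,0,0,0]]]'
```

```text
t: 7.12
tool_pos: [0.5576, -0.1093, 0.0167]
orientation: [0.191, -3.136, 0.0]
force: [-0.3, -0.2, 0.3]
opening: 0.0005
```

```bash
python3 -m jog '[[[0,0,0,0.05,0,0,0],[0,0,0,0,0,0,0]]]'
```

```text
t: 7.28
tool_pos: [0.557, -0.1093, 0.0167]
orientation: [0.191, -3.136, -0.0]
force: [-0.3, -0.3, -0.2]
opening: 0.0006
```

Run:
```python
from h import *
s=robot.read_camera("scene")
print(proj(s,[.557,-.1093,.0167]),proj(s,[.551,-.086,0]),proj(s,[.551,-.086,.04]))
cv2.imwrite("pics/a3.png",cv2.resize(s["img"][195:270,235:335,::-1],(800,600),interpolation=cv2.INTER_CUBIC))
```

```text
[283.55127539 244.93198012] [280.41195515 242.60226459] [280.31457491 233.24061217]
```

View pics/a3.png

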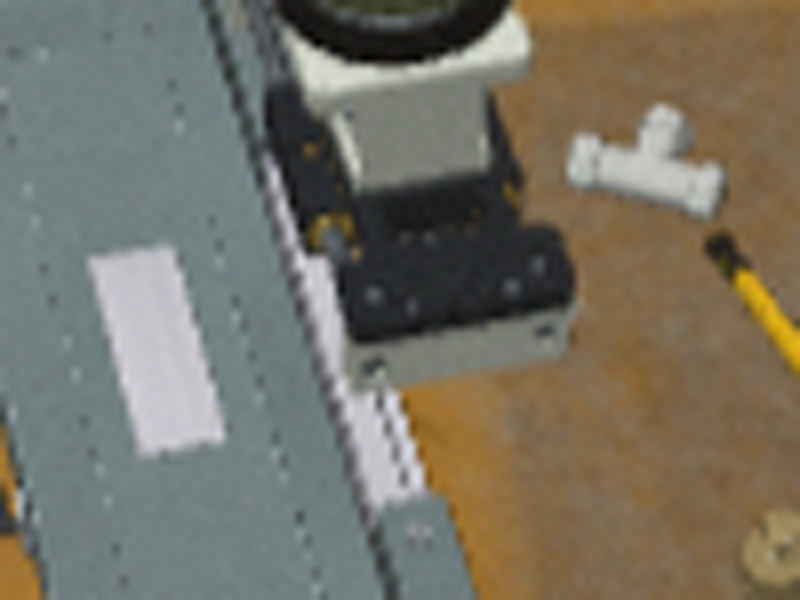

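The picture shows the gripper body over the bar but hides the fingertips. There is no contact force yet, so I keep stepping in gently.

```bash
python3 -m jog '[[[0,0,0,0.05,0,0,0],[0,0,0,0,0,0,0]]]'
```

```text
t: 7.5
tool_pos: [0.5566, -0.1094, 0.0167]
orientation: [0.191, -3.136, 0.0]
force: [-1.1, 1.0, -0.0]
opening: 0.0004
```

```bash
python3 -m jog '[[[0,0,0,0.05,0,0,0],[0,0,0,0,0,0,0]]]'
```

```text
t: 7.67
tool_pos: [0.5561, -0.1095, 0.0167]
orientation: [0.191, -3.136, -0.0]
force: [0.3, 0.2, -0.0]
opening: 0.0006
```

```bash
python3 -m jog '[[[0,0,0,0.05,0,0,0],[0,0,0,0,0,0,0]]]'
```

```text
t: 7.83
tool_pos: [0.5556, -0.1095, 0.0167]
orientation: [0.191, -3.136, 0.0]
force: [-0.5, 0.5, -0.8]
opening: 0.0005
```

```bash
python3 -m jog '[[[0,0,0,0.05,0,0,0],[0,0,0,0,0,0,0]]]'
```

```text
t: 8.0
tool_pos: [0.555, -0.1096, 0.0167]
orientation: [0.191, -3.136, 0.0]
force: [0.6, -0.5, -0.2]
opening: 0.0001
```

```bash
python3 - <<'E'
from h import *
np.set_printoptions(precision=4,suppress=True)
s=robot.read_camera("scene");t=robot.read_camera("top")
ft=lambda p:(p[0]/2.8+190-.3,p[1]/2.8+120-.3); fs=lambda p:(p[0]/2.8+150-.3,p[1]/2.8+150-.3)
print("k1",t["k1"],s["k1"])
for a,b in [((329,108),(103,309)),((420,384),(556,252)),((387,303),(437,266)),((349,178),(229,294))]:
    print(tri(s,fs(a),t,ft(b)),at_z(s,fs(a),.043),at_z(t,ft(b),.043))
print(robot.read_state()["force"])
E
cp pics/s1.png x.png; python3 -c "
import cv2;s=cv2.imread('pics/s1.png');cv2.imwrite('pics/s1d.png',cv2.resize(s[180:300,220:310],(600,800),interpolation=cv2.INTER_CUBIC)[:600])"
```

```text
k1 -0.06552602698365784 -0.079013850645873
[0.5334 0.0989 0.0365] [0.5332 0.0922 0.043 ] [0.5322 0.0982 0.043 ]
[ 0.5778 -0.2694  0.0398] [ 0.5776 -0.2716  0.043 ] [ 0.5771 -0.2687  0.043 ]
[ 0.5638 -0.1719  0.0378] [ 0.5602 -0.1764  0.043 ] [ 0.566  -0.1711  0.043 ]
[ 0.5445 -0.0028  0.0334] [ 0.5429 -0.0119  0.043 ] [ 0.5439 -0.0027  0.043 ]
[-0.1601  0.6944 -0.4764]
```

View pics/s1d.png

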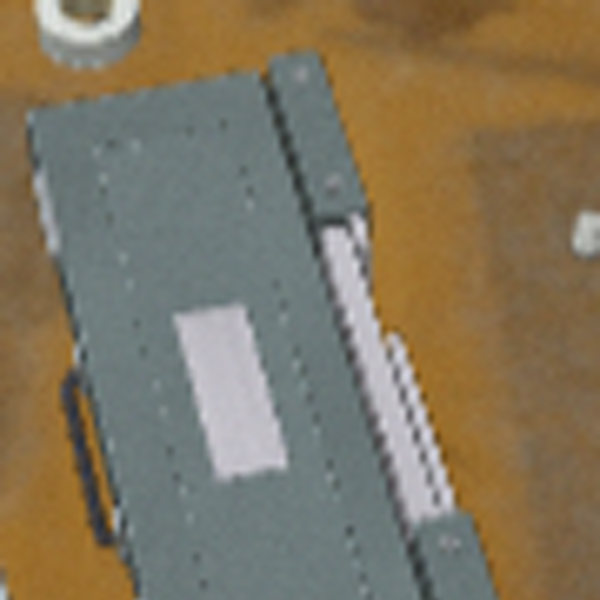

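Both views agree that the bar face lies at about x = 0.551 at its middle, and the notch shows at left (about (375,310) here). The fingertip may be slimmer than the pads, so I keep stepping.

```bash
python3 -m jog '[[[0,0,0,0.05,0,0,0],[0,0,0,0,0,0,0]]]'
```

```text
t: 8.27
tool_pos: [0.5546, -0.1096, 0.0167]
orientation: [0.191, -3.136, -0.0]
force: [-0.4, -0.7, 0.1]
opening: 0.0005
```

```bash
python3 -m jog '[[[0,0,0,0.05,0,0,0],[0,0,0,0,0,0,0]]]'
```

```text
t: 8.43
tool_pos: [0.554, -0.1097, 0.0167]
orientation: [0.191, -3.136, -0.0]
force: [-0.1, -0.3, 0.4]
opening: 0.0005
```

```bash
python3 -m jog '[[[0,0,0,0.05,0,0,0],[0,0,0,0,0,0,0]]]'
```

```text
t: 8.6
tool_pos: [0.5536, -0.1098, 0.0167]
orientation: [0.191, -3.136, 0.0]
force: [-1.0, 0.5, -0.2]
opening: 0.0003
```

```bash
python3 -m jog '[[[0,0,0,0.05,0,0,0],[0,0,0,0,0,0,0]]]'; python3 -c "
from plant import robot
s=robot.read_state();print(s['wrist_torque'],s['joint_torque'])"
```

```text
t: 8.77
tool_pos: [0.5531, -0.1099, 0.0167]
orientation: [0.191, -3.136, 0.0]
force: [0.5, 0.5, 0.7]
opening: 0.0004
[ 0.00523338  0.00313036 -0.01023529] [-5.57917112e-03 -5.37495840e+01 -4.42094207e+01 -4.15433804e-02
  5.78729028e-02 -5.50380864e-03]
```

Run:
```python
from h import *
np.set_printoptions(precision=4,suppress=True)
s=robot.read_camera("scene");t=robot.read_camera("top")
T=np.array([.557,-.1093,.0167]);x=np.array([.9926,.1215,0]);y=np.array([-.1215,.9926,0])
for dx in(-.0375,.0375):
  for dz in (.084,.12):
    p=T+dx*x-.094*y+[0,0,dz];u=proj(s,p);print(p,(u-[235,195])*8)
st=robot.read_state();print(st["tool_pos"],st["orientation"],st["q"])
a=cv2.resize(s["img"][190:265,235:335,::-1],(800,600),interpolation=cv2.INTER_CUBIC);b=cv2.resize(t["img"][190:265,255:355,::-1],(800,600),interpolation=cv2.INTER_CUBIC)
cv2.imwrite("pics/a4.png",np.vstack([cv2.resize(a,(400,300)),cv2.resize(b,(400,300))]))
```

```text
[ 0.5312 -0.2072  0.1007] [344.75   474.6752]
[ 0.5312 -0.2072  0.1367] [343.5748 401.0547]
[ 0.6056 -0.198   0.1007] [575.5404 428.9937]
[ 0.6056 -0.198   0.1367] [579.1366 355.143 ]
[ 0.5531 -0.1098  0.0167] [ 0.1913 -3.1357  0.    ] [-0.2869  0.1841  1.7554 -0.      1.2022 -1.9796]
```

View pics/a4.png

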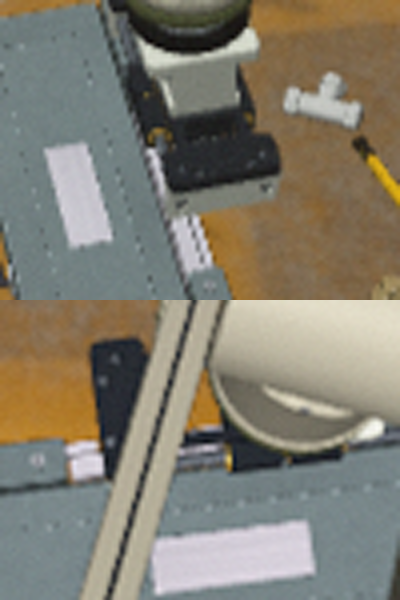

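```bash
python3 -m jog '[[[0,0,0,0.05,0,0,0],[0,0,0,0,0,0,0]]]'
```

```text
t: 9.03
tool_pos: [0.5526, -0.1099, 0.0167]
orientation: [0.191, -3.136, 0.0]
force: [0.5, 0.7, 0.9]
opening: 0.0008
```

```bash
python3 -m jog '[[[0,0,0,0.05,0,0,0],[0,0,0,0,0,0,0]]]'
```

```text
t: 9.2
tool_pos: [0.5521, -0.1099, 0.0167]
orientation: [0.191, -3.136, -0.0]
force: [0.5, -0.8, -0.9]
opening: 0.0009
```

```bash
python3 -m jog '[[[0,0,0,0.05,0,0,0],[0,0,0,0,0,0,0]]]'
```

```text
t: 9.37
tool_pos: [0.5516, -0.11, 0.0167]
orientation: [0.191, -3.136, -0.0]
force: [-0.6, 0.2, -0.9]
opening: 0.0007
```

```bash
python3 -m jog '[[[0,0,0,0.05,0,0,0],[0,0,0,0,0,0,0]]]'
```

```text
t: 9.53
tool_pos: [0.5511, -0.11, 0.0167]
orientation: [0.191, -3.136, -0.0]
force: [-0.2, -0.2, 0.0]
opening: 0.0011
```

```bash
python3 -m jog '[[[0,0,0,0.05,0,0,0],[0,0,0,0,0,0,0]]]'
```

```text
t: 9.7
tool_pos: [0.5506, -0.1101, 0.0167]
orientation: [0.191, -3.136, 0.0]
force: [0.2, 0.7, 0.1]
opening: 0.0002
```

No contact well past the expected place, so something about the finger geometry differs from what I assumed. I'll back out, turn the hand a quarter (slim side along the bar) and look at the fingers.

```bash
python3 -m jog '[[[0,0,0,-1,0,0,0],[0,0,0,-2,0,0,0],[0,0,0,-2,0,0,0],[0,0,0,-1,0,-2,0],[0,0,0,0,0,-2,0]]]'
python3 -m jog '[[[0,0,7,0,0,0,0],[0,0,7,0,0,0,0],[0,0,7,0,0,0,0],[0,0,7,0,0,0,0],[0,0,7,0,0,0,0]]]'
python3 -m jog '[[[0,0,7,0,0,0,0],[0,0,7,0,0,0,0],[0,0,7,0,0,0,0],[0,0,7,0,0,0,0],[0,0,7,0,0,0,0]]]'
python3 -m jog '[[[0,0,7,0,0,0,0],[0,0,7,0,0,0,0],[0,0,6,0,0,0,0],[0,0,0,0,0,0,0]]]'
python3 - <<'E'
from h import *
np.set_printoptions(precision=4,suppress=True)
s=robot.read_camera("scene");st=robot.read_state();T=np.array(st["tool_pos"])
print(T,R.from_rotvec(st["orientation"]).as_matrix())
c=lambda p:(proj(s,p)-[235,180])*8
print("tcp",c(T),"+50",c(T+[0,0,.05]),"+84",c(T+[0,0,.084]))
a=cv2.resize(s["img"][180:255,235:335,::-1],(800,600),interpolation=cv2.INTER_CUBIC)
cv2.imwrite("pics/a5.png",a)
E
```

```text
t: 10.12
tool_pos: [0.6105, -0.1021, 0.0556]
orientation: [0.192, -3.133, -0.002]
force: [0.3, 0.2, 0.6]
opening: 0.0006
t: 10.53
tool_pos: [0.6102, -0.1028, 0.0567]
orientation: [-0.77, -3.046, -0.0]
force: [-0.2, 1.2, 1.0]
opening: 0.0007
t: 10.95
tool_pos: [0.6101, -0.1028, 0.0566]
orientation: [-1.65, -2.673, 0.0]
force: [-0.0, -0.2, -0.5]
opening: 0.0005
t: 11.28
tool_pos: [0.6102, -0.1028, 0.0567]
orientation: [-2.088, -2.347, 0.0]
force: [0.0, -0.3, 0.1]
opening: 0.0006
[ 0.6102 -0.1028  0.0567] [[-0.1233  0.9924 -0.0001]
 [ 0.9924  0.1233  0.    ]
 [ 0.     -0.0001 -1.    ]]
tcp [541.4312 414.1544] +50 [545.1753 314.4438] +84 [547.8291 243.5456]
```

View pics/a5.png

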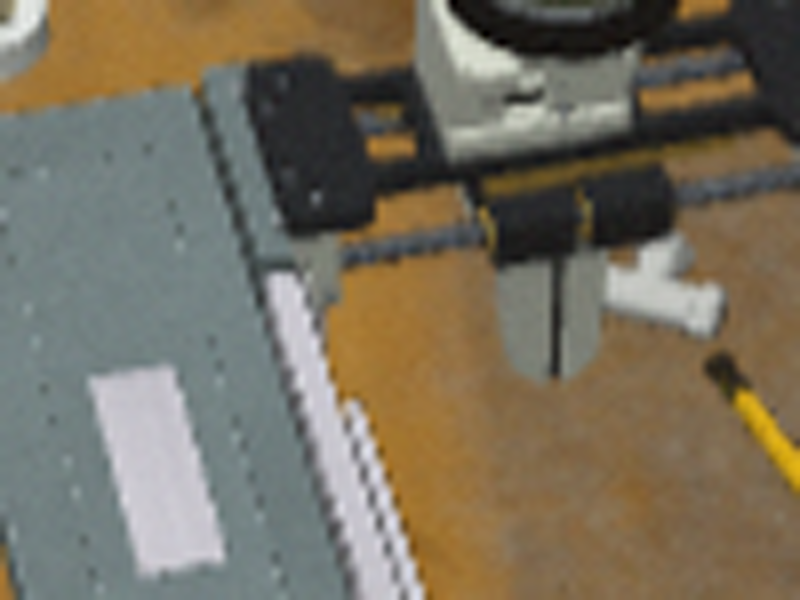

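The fingers' visible tip is at (555,378), but the reported TCP projects to (541,414). So the real tip seems about 20 mm higher than reported, and my earlier pass probably went just over the bar. I'll check this with a gentle touch on the bare bench here.

```bash
python3 -m jog '[[[0,0,0,0,0,2,0],[0,0,0,0,0,1.6,0],[0,0,0,0,0,0.6,0],[0,0,0,0,0,0.4,0],[0,0,0,0,0,0,0]]]' 60
python3 - <<'E'
from h import *
s=robot.read_camera("scene");T=np.array(robot.read_state()["tool_pos"])
c=lambda p:(proj(s,p)-[235,180])*8
print("tcp",c(T),c(T+[0,0,.02]))
cv2.imwrite("pics/a6.png",cv2.resize(s["img"][180:255,235:335,::-1],(800,600),interpolation=cv2.INTER_CUBIC))
E
```

```text
t: 11.75
tool_pos: [0.6096, -0.1027, 0.0099]
orientation: [-2.079, -2.353, 0.001]
force: [0.1, -0.7, -0.6]
opening: 0.0004
tcp [538.05900848 501.13886618] [539.46966236 463.71034908]
```

View pics/a6.png

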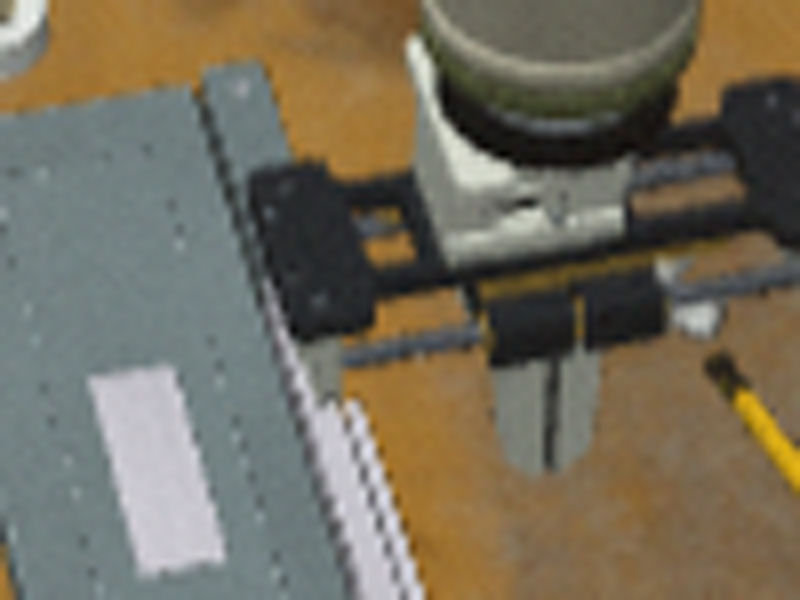

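The tip shows at (549,470) against a predicted (538,501), again about 16 mm high. I step down gently to touch the bench.

```bash
python3 -m jog '[[[0,0,0,0,0,0.3,0],[0,0,0,0,0,0,0]]]'
python3 -m jog '[[[0,0,0,0,0,0.3,0],[0,0,0,0,0,0,0]]]'
```

```text
t: 11.97
tool_pos: [0.6108, -0.103, 0.0083]
orientation: [2.081, 2.352, 0.001]
force: [0.6, 0.0, -0.2]
opening: 0.0005
t: 12.13
tool_pos: [0.6102, -0.1028, 0.0047]
orientation: [2.082, 2.353, 0.0]
force: [-0.8, -0.1, -0.4]
opening: 0.0006
```

```bash
python3 -m jog '[[[0,0,0,0,0,0.15,0],[0,0,0,0,0,0,0]]]'
```

```text
t: 12.3
tool_pos: [0.6101, -0.1028, 0.003]
orientation: [-2.082, -2.352, 0.0]
force: [0.3, 0.1, 0.5]
opening: 0.0005
```

```bash
python3 -m jog '[[[0,0,0,0,0,0.15,0],[0,0,0,0,0,0,0]]]'
```

```text
t: 12.47
tool_pos: [0.6101, -0.1028, 0.0015]
orientation: [-2.082, -2.352, 0.0]
force: [-0.3, -0.5, -0.5]
opening: 0.0004
```

```bash
python3 -m jog '[[[0,0,0,0,0,0.1,0],[0,0,0,0,0,0,0]]]'
```

```text
t: 12.63
tool_pos: [0.6101, -0.1028, 0.0005]
orientation: [-2.082, -2.352, 0.0]
force: [-0.8, 0.8, -0.3]
opening: 0.0004
```

```bash
python3 -m jog '[[[0,0,0,0,0,0.1,0],[0,0,0,0,0,0,0]]]'
```

```text
t: 12.8
tool_pos: [0.6101, -0.1028, -0.0004]
orientation: [-2.082, -2.352, 0.0]
force: [-0.3, 0.4, -0.5]
opening: 0.0002
```

```bash
python3 -m jog '[[[0,0,0,0,0,0.1,0],[0,0,0,0,0,0,0]]]'
```

```text
t: 12.97
tool_pos: [0.6101, -0.1028, -0.0015]
orientation: [-2.082, -2.352, 0.0]
force: [-0.3, -0.2, 0.8]
opening: 0.0005
```

```bash
python3 -m jog '[[[0,0,0,0,0,0.1,0],[0,0,0,0,0,0,0]]]'
```

```text
t: 13.13
tool_pos: [0.6101, -0.1028, -0.0025]
orientation: [-2.082, -2.352, 0.0]
force: [-0.6, -0.4, 0.5]
opening: 0.0006
```

```bash
python3 -m jog '[[[0,0,0,0,0,0.1,0],[0,0,0,0,0,0,0]]]'
```

```text
t: 13.3
tool_pos: [0.6101, -0.1028, -0.0035]
orientation: [-2.082, -2.352, 0.0]
force: [0.9, 0.3, -0.4]
opening: 0.0004
```

```bash
python3 -m jog '[[[0,0,0,0,0,0.1,0],[0,0,0,0,0,0,0]]]'
```

```text
t: 13.47
tool_pos: [0.6101, -0.1028, -0.0045]
orientation: [-2.082, -2.352, 0.0]
force: [-0.3, 0.1, 0.3]
opening: 0.0007
```

```bash
python3 -m jog '[[[0,0,0,0,0,0.1,0],[0,0,0,0,0,0,0]]]'
```

```text
t: 13.63
tool_pos: [0.6101, -0.1028, -0.0055]
orientation: [-2.082, -2.352, 0.0]
force: [-0.5, -0.4, 0.0]
opening: 0.0007
```

```bash
python3 -m jog '[[[0,0,0,0,0,0.1,0],[0,0,0,0,0,0,0]]]'
```

```text
t: 13.8
tool_pos: [0.6101, -0.1028, -0.0065]
orientation: [-2.082, -2.352, 0.0]
force: [0.6, 0.5, -0.1]
opening: 0.0004
```

```bash
python3 -m jog '[[[0,0,0,0,0,0.1,0],[0,0,0,0,0,0,0]]]'
```

```text
t: 13.97
tool_pos: [0.6101, -0.1028, -0.0075]
orientation: [-2.082, -2.352, 0.0]
force: [-0.1, -0.6, 0.0]
opening: 0.0006
```

```bash
python3 -m jog '[[[0,0,0,0,0,0.1,0],[0,0,0,0,0,0,0]]]'
```

```text
t: 14.13
tool_pos: [0.6101, -0.1028, -0.0084]
orientation: [-2.082, -2.353, 0.0]
force: [0.0, 1.0, -1.1]
opening: 0.001
```

```bash
python3 -m jog '[[[0,0,0,0,0,0.1,0],[0,0,0,0,0,0,0]]]'
```

```text
t: 14.3
tool_pos: [0.6101, -0.1028, -0.0095]
orientation: [-2.082, -2.352, 0.0]
force: [0.4, -0.2, 0.7]
opening: 0.0006
```

```bash
python3 -m jog '[[[0,0,0,0,0,0.1,0],[0,0,0,0,0,0,0]]]'
python3 - <<'E'
from h import *
s=robot.read_camera("scene");T=np.array(robot.read_state()["tool_pos"])
c=lambda p:(proj(s,p)-[235,190])*8
print("tcp",c(T),c(T+[0,0,.02]))
cv2.imwrite("pics/a7.png",cv2.resize(s["img"][190:265,235:335,::-1],(800,600),interpolation=cv2.INTER_CUBIC))
E
```

```text
t: 14.47
tool_pos: [0.6101, -0.1028, -0.0105]
orientation: [-2.082, -2.352, 0.0]
force: [-0.3, 0.3, 0.2]
opening: 0.0004
tcp [536.41341758 460.00610939] [537.7939303  423.38239498]
```

View pics/a7.png

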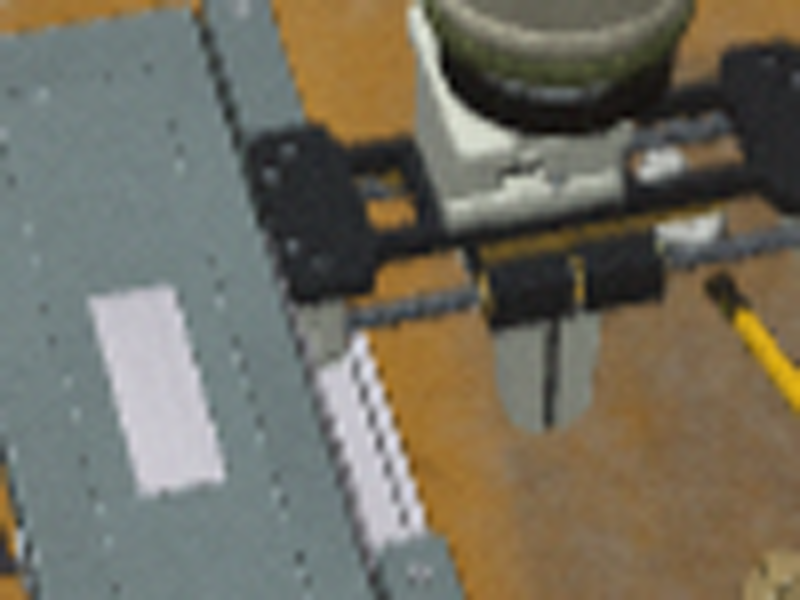

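The tip is at (548,428) against a predicted (536,460), about 17 mm high, so it now stands about 7 mm over the bench and well below the bar's top. Now I approach the bar with the slim profile.

```bash
python3 -m jog '[[[0,0,0,0,-1.5,0,0],[0,0,0,0,-1,0,0],[0,0,0,0,-0.3,0,0],[0,0,0,0,0,0,0]]]'
python3 -m jog '[[[0,0,0,0,-0.2,0,0],[0,0,0,0,0,0,0]]]'
python3 -m jog '[[[0,0,0,0,-0.2,0,0],[0,0,0,0,0,0,0]]]'
```

```text
t: 14.85
tool_pos: [0.5819, -0.1063, -0.0103]
orientation: [-2.082, -2.352, 0.0]
force: [-0.5, 0.1, -0.0]
opening: 0.0007
t: 15.02
tool_pos: [0.5808, -0.1065, -0.01]
orientation: [2.082, 2.352, 0.0]
force: [0.3, 0.0, -0.2]
opening: 0.0003
t: 15.18
tool_pos: [0.5785, -0.1067, -0.0103]
orientation: [-2.082, -2.353, 0.0]
force: [-0.0, 0.1, 0.1]
opening: 0.0006
```

```bash
python3 -m jog '[[[0,0,0,0,-0.1,0,0],[0,0,0,0,0,0,0]]]'
```

```text
t: 15.35
tool_pos: [0.5774, -0.1068, -0.0103]
orientation: [-2.082, -2.353, 0.0]
force: [-0.7, 1.0, 0.4]
opening: 0.0001
```

```bash
python3 -m jog '[[[0,0,0,0,-0.1,0,0],[0,0,0,0,0,0,0]]]'
```

```text
t: 15.52
tool_pos: [0.5764, -0.107, -0.0103]
orientation: [-2.082, -2.353, 0.0]
force: [0.0, -0.4, -0.1]
opening: 0.0008
```

```bash
python3 -m jog '[[[0,0,0,0,-0.1,0,0],[0,0,0,0,0,0,0]]]'
```

```text
t: 15.68
tool_pos: [0.5753, -0.1071, -0.0103]
orientation: [-2.082, -2.353, 0.0]
force: [-0.9, 0.6, -0.4]
opening: 0.0003
```

```bash
python3 -m jog '[[[0,0,0,0,-0.1,0,0],[0,0,0,0,0,0,0]]]'
```

```text
t: 15.85
tool_pos: [0.5743, -0.1072, -0.0103]
orientation: [-2.082, -2.352, 0.0]
force: [1.0, 0.2, 0.7]
opening: 0.0001
```

```bash
python3 -m jog '[[[0,0,0,0,-0.1,0,0],[0,0,0,0,0,0,0]]]'
```

```text
t: 16.02
tool_pos: [0.5733, -0.1073, -0.0103]
orientation: [-2.082, -2.352, 0.0]
force: [-0.4, 0.1, 0.2]
opening: 0.0004
```

```bash
python3 -m jog '[[[0,0,0,0,-0.1,0,0],[0,0,0,0,0,0,0]]]'
```

```text
t: 16.18
tool_pos: [0.5724, -0.1075, -0.0103]
orientation: [-2.082, -2.352, 0.0]
force: [-0.9, -0.3, 0.2]
opening: 0.0005
```

```bash
python3 -m jog '[[[0,0,0,0,-0.05,0,0],[0,0,0,0,0,0,0]]]'
```

```text
t: 16.35
tool_pos: [0.5719, -0.1075, -0.0103]
orientation: [-2.082, -2.352, 0.0]
force: [-0.3, -0.2, 0.2]
opening: 0.0005
```

```bash
python3 -m jog '[[[0,0,0,0,-0.05,0,0],[0,0,0,0,0,0,0]]]'
```

```text
t: 16.52
tool_pos: [0.5714, -0.1076, -0.0103]
orientation: [-2.082, -2.353, 0.0]
force: [-0.4, 0.3, -0.1]
opening: 0.0003
```

```bash
python3 -m jog '[[[0,0,0,0,-0.05,0,0],[0,0,0,0,0,0,0]]]'
```

```text
t: 16.68
tool_pos: [0.571, -0.1077, -0.0102]
orientation: [2.082, 2.352, 0.0]
force: [-0.2, -0.8, -0.1]
opening: 0.0003
```

```bash
python3 -m jog '[[[0,0,0,0,-0.05,0,0],[0,0,0,0,0,0,0]]]'
```

```text
t: 16.85
tool_pos: [0.571, -0.1077, -0.0101]
orientation: [2.082, 2.352, 0.001]
force: [3.1, 1.1, -2.2]
opening: 0.0002
```

Contact with the bar: 3 N at the expected distance (17 mm). Now I slide along the bar to the left.

```bash
python3 -m jog '[[[0,0,0,0.5,0,0,0],[0,0,0,0.5,0,0,0],[0,0,0,0,0,0,0]]]'
```

```text
t: 17.1
tool_pos: [0.5697, -0.0969, -0.0099]
orientation: [2.081, 2.353, 0.001]
force: [2.5, 1.7, 1.0]
opening: 0.0009
```

```bash
python3 -m jog '[[[0,0,0,0.5,0,0,0],[0,0,0,0.5,0,0,0],[0,0,0,0,0,0,0]]]'
```

```text
t: 17.35
tool_pos: [0.5684, -0.0869, -0.01]
orientation: [2.081, 2.353, 0.001]
force: [2.7, 1.6, 1.6]
opening: 0.0004
```

```bash
python3 -m jog '[[[0,0,0,0.5,0,0,0],[0,0,0,0.5,0,0,0],[0,0,0,0,0,0,0]]]'
```

```text
t: 17.6
tool_pos: [0.5672, -0.0771, -0.01]
orientation: [2.081, 2.353, 0.001]
force: [4.8, 2.2, 0.3]
opening: 0.0002
```

```bash
python3 -m jog '[[[0,0,0,0.5,0,0,0],[0,0,0,0.3,0,0,0],[0,0,0,0,0,0,0]]]'
```

```text
t: 17.85
tool_pos: [0.5662, -0.0696, -0.01]
orientation: [2.081, 2.352, 0.001]
force: [5.0, 0.2, 1.2]
opening: 0.0007
```

```bash
python3 -m jog '[[[0,0,0,0.3,0,0,0],[0,0,0,0.2,0,0,0],[0,0,0,0,0,0,0]]]'
```

```text
t: 18.1
tool_pos: [0.5656, -0.0649, -0.0101]
orientation: [2.082, 2.352, 0.001]
force: [5.4, -1.0, 1.2]
opening: 0.0005
```

```bash
python3 -m jog '[[[0,0,0,0.3,0,0,0],[0,0,0,0.2,0,0,0],[0,0,0,0,0,0,0]]]'
```

```text
t: 18.35
tool_pos: [0.5646, -0.0597, -0.0103]
orientation: [-2.082, -2.353, 0.0]
force: [4.1, -0.0, 0.8]
opening: 0.0006
```

```bash
python3 -m jog '[[[0,0,0,0.3,0,0,0],[0,0,0,0.2,0,0,0],[0,0,0,0,0,0,0]]]'
```

```text
t: 18.6
tool_pos: [0.5627, -0.0543, -0.0111]
orientation: [-2.08, -2.351, 0.002]
force: [-0.4, 0.0, 0.2]
opening: 0.0006
```

The force dropped to zero at TCP y ≈ -0.055: the notch's near edge. I move on 15 mm to its middle, then press in.

```bash
python3 -m jog '[[[0,0,0,0.5,0,0,0],[0,0,0,0.5,0,0,0],[0,0,0,0.5,0,0,0],[0,0,0,0,0,0,0]]]'
python3 -m jog '[[[0,0,0,0,-0.2,0,0],[0,0,0,0,-0.2,0,0],[0,0,0,0,0,0,0]]]'
python3 -m jog '[[[0,0,0,0,-0.15,0,0],[0,0,0,0,0,0,0]]]'
```

```text
t: 18.93
tool_pos: [0.5618, -0.039, -0.0105]
orientation: [-2.081, -2.353, 0.0]
force: [0.0, 0.0, -0.4]
opening: 0.0004
t: 19.18
tool_pos: [0.5578, -0.0408, -0.0104]
orientation: [-2.082, -2.352, 0.0]
force: [0.3, -0.9, -0.3]
opening: 0.0002
t: 19.35
tool_pos: [0.5566, -0.0411, -0.0103]
orientation: [-2.082, -2.352, 0.0]
force: [0.8, -0.5, 0.4]
opening: 0.0001
```

```bash
python3 -m jog '[[[0,0,0,0,-0.15,0,0],[0,0,0,0,0,0,0]]]'
```

```text
t: 19.52
tool_pos: [0.5556, -0.0412, -0.0101]
orientation: [2.082, 2.352, 0.001]
force: [2.4, 0.4, -0.0]
opening: 0.0003
```

```bash
python3 -m jog '[[[0,0,0,0,-0.15,0,0],[0,0,0,0,0,0,0]]]'
```

```text
t: 19.68
tool_pos: [0.5551, -0.0412, -0.0099]
orientation: [2.081, 2.351, 0.003]
force: [5.9, -0.1, -4.1]
opening: 0.0001
```

Key contact is 7 mm deeper than the bar's face, exactly as expected. I press it in.

```bash
python3 -m jog '[[[0,0,0,0,-0.15,0,0],[0,0,0,0,0,0,0]]]'; python3 -m jog '[[[0,0,0,0,-0.15,0,0],[0,0,0,0,0,0,0]]]'
```

```text
t: 19.85
tool_pos: [0.5538, -0.0414, -0.0099]
orientation: [2.081, 2.351, 0.003]
force: [6.7, 1.3, -4.2]
opening: 0.0006
t: 20.02
tool_pos: [0.5524, -0.0416, -0.0098]
orientation: [2.081, 2.351, 0.003]
force: [5.1, 1.1, -4.4]
opening: 0.0005
```

```bash
python3 -m jog '[[[0,0,0,0,-0.15,0,0],[0,0,0,0,0,0,0]]]'; python3 -m jog '[[[0,0,0,0,-0.15,0,0],[0,0,0,0,0,0,0]]]'
```

```text
t: 20.18
tool_pos: [0.5509, -0.0418, -0.0098]
orientation: [2.08, 2.351, 0.003]
force: [6.0, 1.3, -3.8]
opening: 0.0006
t: 20.35
tool_pos: [0.5494, -0.042, -0.0098]
orientation: [2.08, 2.351, 0.003]
force: [6.4, 0.8, -4.6]
opening: 0.0006
```

```bash
python3 -m jog '[[[0,0,0,0,-0.15,0,0],[0,0,0,0,0,0,0]]]'
```

```text
t: 20.52
tool_pos: [0.5479, -0.0421, -0.0098]
orientation: [2.081, 2.351, 0.003]
force: [6.6, 1.0, -4.7]
opening: 0.0005
```

```bash
python3 -m jog '[[[0,0,0,0,-0.1,0,0],[0,0,0,0,0,0,0]]]'
```

```text
t: 20.68
tool_pos: [0.5476, -0.0422, -0.0096]
orientation: [2.08, 2.35, 0.005]
force: [10.2, 1.5, -6.1]
opening: 0.0006
```

```bash
python3 -m jog '[[[0,0,0,0,-0.1,0,0],[0,0,0,0,0,0,0]]]'
```

```text
t: 20.85
tool_pos: [0.5476, -0.0422, -0.0094]
orientation: [2.079, 2.349, 0.007]
force: [12.8, 2.1, -8.6]
opening: 0.0004
```

```bash
python3 -m jog '[[[0,0,0,0,-0.15,0,0],[0,0,0,0,0,0,0]]]'
python3 - <<'E'
from h import *
s=robot.read_camera("scene")
cv2.imwrite("pics/a8.png",cv2.resize(s["img"][160:310,190:390,::-1],(800,600),interpolation=cv2.INTER_CUBIC))
E
```

```text
t: 21.02
tool_pos: [0.5475, -0.0422, -0.0091]
orientation: [2.078, 2.347, 0.01]
force: [19.8, 3.3, -12.2]
opening: 0.0004
```

View pics/a8.png

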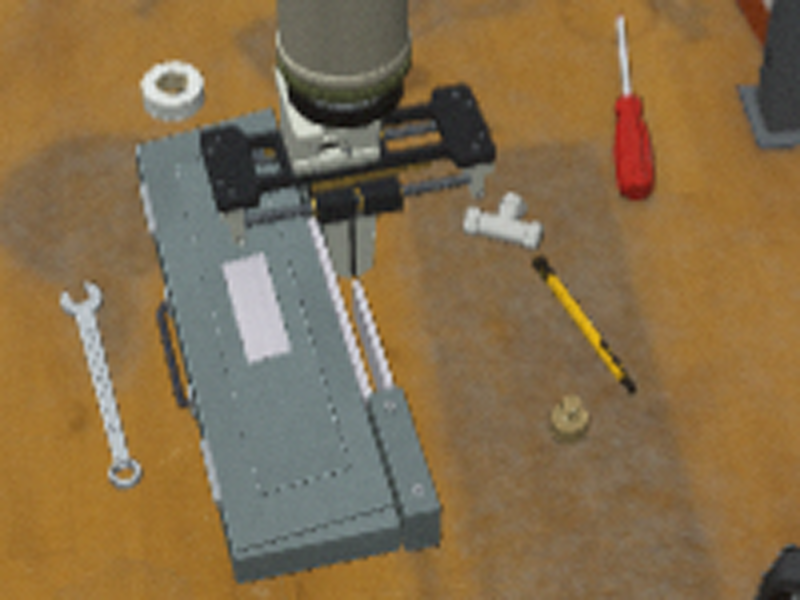

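The finger is in the notch at (352,270) and all the loose things are in place. The key has stopped after about 8 mm with the force climbing to 20 N, so I take the hand out: outward first, then up.

```bash
python3 -m jog '[[[0,0,0,0,0.5,0,0],[0,0,0,0,0.8,0,0],[0,0,0,0,1,0,0],[0,0,0,0,1.2,0,0],[0,0,0,0,0.8,0,0]]]'
python3 -m jog '[[[0,0,0,0,0,0,0],[0,0,0,0,0,-2,0],[0,0,0,0,0,-3,0],[0,0,0,0,0,-3.5,0],[0,0,0,0,0,-3.5,0]]]'
python3 -m jog '[[[0,0,0,0,0,-3.5,0],[0,0,0,2,2,-3,0],[0,0,0,3,1,0,0],[0,0,0,3,0,0,0],[0,0,0,3,0,0,0]]]'
python3 -m jog '[[[0,0,0,3.5,0,0,0],[0,0,0,3.5,0,0,0],[0,0,0,3.5,0,0,0],[0,0,0,3,0,0,0],[0,0,0,0,0,0,0]]]'
python3 - <<'E'
from h import *
s=robot.read_camera("scene");t=robot.read_camera("top")
a=cv2.resize(s["img"][160:310,190:390,::-1],(400,300),interpolation=cv2.INTER_CUBIC);b=cv2.resize(t["img"][140:290,220:420,::-1],(400,300),interpolation=cv2.INTER_CUBIC)
cv2.imwrite("pics/a9.png",np.vstack([a,b]));print(robot.read_state()["force"])
E
```

```text
t: 21.48
tool_pos: [0.5863, -0.0373, -0.0103]
orientation: [-2.082, -2.352, 0.0]
force: [0.9, 0.4, -0.7]
opening: 0.0008
t: 21.9
tool_pos: [0.584, -0.0372, 0.1099]
orientation: [-2.08, -2.351, 0.003]
force: [0.5, -0.3, -0.8]
opening: 0.0005
t: 22.32
tool_pos: [0.6021, 0.0763, 0.1755]
orientation: [2.083, 2.351, 0.001]
force: [-0.1, 0.1, -0.3]
opening: 0.0006
t: 22.73
tool_pos: [0.5837, 0.2147, 0.1743]
orientation: [-2.075, -2.356, -0.001]
force: [0.5, 0.5, -0.0]
opening: 0.0004
[-0.28543778 -0.19756051 -0.50944834]
```

View pics/a9.png

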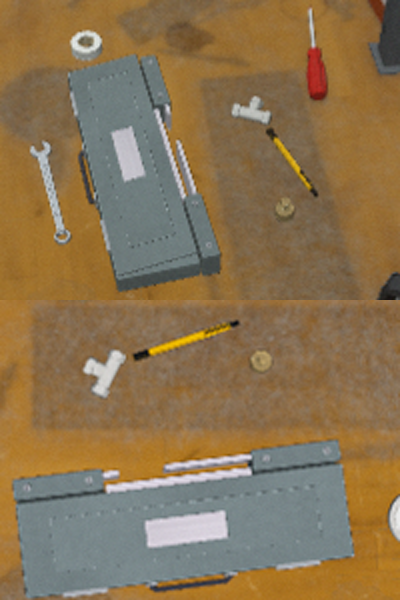

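Key and bar now show a gap along the bar (key in), and the loose things lie as before. I check numerically that the cover has risen, comparing with the first scene picture.

Run:
```python
from h import *
from scipy.spatial.transform import Rotation
s=robot.read_camera("scene");t=robot.read_camera("top")
for cam,c,f in(("scene",s,"s1"),("top",t,"t1")):
    A=cv2.cvtColor(cv2.imread(f"pics/{f}.png"),6).astype(np.float32);B=cv2.cvtColor(c["img"],7).astype(np.float32)
    if cam=="scene":
        for n,X in {"label":(.49,-.09,.04),"cov back r":(.535,-.2,.04),"cov front":(.44,-.12,.04),"block r":(.567,-.22,.043)}.items():
            u=proj(c,X).astype(int);w=11
            T=A[u[1]-w:u[1]+w,u[0]-w:u[0]+w];S=B[u[1]-w-8:u[1]+w+8,u[0]-w-8:u[0]+w+8]
            up=lambda z:cv2.resize(z,None,fx=4,fy=4,interpolation=cv2.INTER_CUBIC)
            m=cv2.matchTemplate(up(S),up(T),cv2.TM_CCOEFF_NORMED);_,v,_,l=cv2.minMaxLoc(m);
            e=proj(c,np.array(X)+[0,0,.01])-proj(c,X);print(n,"shift",(np.array(l)-32)/4,"score",round(v,2),"per 10mm up",e.round(2))
    for n in["plug","tee","pencil","wrench","gauge","roll"]:
        b=robot.pinpoint(c,n);print(cam,n,b[0]["point"] if b else None)
```

```text
label shift [-0.75 -2.  ] score 0.97 per 10mm up [-0.14 -2.4 ]
cov back r shift [0. 0.] score 0.74 per 10mm up [-0.03 -2.36]
cov front shift [0.   0.25] score 0.98 per 10mm up [-0.23 -2.38]
block r shift [0.25 0.  ] score 0.92 per 10mm up [ 0.04 -2.35]
scene plug [329.5, 266.8]
scene tee [318.1, 217.1]
scene pencil [338.0, 240.7]
scene wrench [214.5, 256.4]
scene gauge [269.3, 336.7]
scene roll [232.3, 184.1]
top plug None
top tee [271.4, 173.0]
top pencil [313.0, 159.0]
top wrench [320.9, 305.0]
top gauge [430.4, 249.8]
top roll [196.3, 275.6]
```

The cover's label rose 2.0 px, about 8 mm at mid-cover. That fits 0.14 rad, and the front edge and block did not shift. The hand is clear with zero force, so I hand the job in.

```bash
python3 -c "
from plant import robot
print(robot.close_job())"
```

```text
the job is handed in; nothing more can be done
None
```

The release key is pressed fully in, the cover looks ajar, and the hand is clear. I handed the job in at about 23 s on the robot's clock.

- **Finding the notch:** With the gripper closed I slid the fingertip left along the plain bar at about 3–5 N. The force fell to zero at the notch edge, about 27 mm left of the bar's middle by the reported TCP. The camera had put that drop about 6 mm sooner. I pressed 15 mm further along.
- **Pressing the key:** The key face was 7 mm deeper than the bar's face, as stated. It moved in about 8 mm at 6–8 N, then stopped with the force rising to 23 N in all. I took the hand outward, then up and away.

**Last checks:**
- The cover's label rose about 8 mm in the scene view while its front edge and the end block stayed still, which fits about 0.14 rad. The match at the cover's back edge was too poor to use (it scored 0.74 and read no shift), so the opening rests on the label.
- The key stood back from the bar in the picture, and the final force was about zero.
- The loose things looked unmoved in the last picture. The networks' points for them agreed with the first look to a few pixels, apart from two: the plug was not reported in the top view, and the roll was misreported there at first.

**Disagreements:**
- The fingertip stood about 17 mm higher in the pictures than the reported TCP, and I never found out why. My first approach therefore passed just over the bar without touching anything. I lowered the hand to match the pictures, and a step down past reported z = 0 met no bench.
- I viewed 12 pictures, two over the budget of 10.

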